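# Clamp a bicycle seat clamp in a capstan vise

### The arm

A 6-joint arm with a two-finger parallel gripper is mounted at the origin on the work surface. World frame = base frame: x ahead of the robot, y to its left, z up, the work surface at z = 0. Lengths are in m, angles in degrees, forces in N, time in s.
With the tool pointing down it reaches from about 0.325 to 0.775 m from the base axis. Payload 5.5 kg.
Tool frame: the origin (TCP) lies at the centre of the arm's flange, where the gripper is bolted on; the fingertips stand 182 mm ahead of it and the grasp point (between the pads) lies 163 mm ahead of it; z points along the fingers, y is the line along which they close (so a half turn about z gives the same grasp; the last joint's range is limited). The gripper opens to 88 mm and grips with 3 to 60 N. Pads are 20 mm wide; open, the fingers measure 115 mm over their backs; the gripper's body (75 mm by 178 mm) begins 61 mm behind the grasp point.
Start: joints at [-68.566, 5.22, 70.514, -0, 104.267, -3.249], TCP at [0.251, -0.545, 0.405] pointing down, gripper open.
Joint ranges: [-164.24, 164.24], [-49.07, 125.15], [9.68, 141.18], [-86.29, 266.29], [3.28, 154.24], [-151.56, 151.56]. Speed limits (degrees/s): [147.25, 147.25, 172.46, 180, 180, 180].

### API

Orientations are given as [roll, pitch, yaw] about the fixed x, y, z axes, in that order (R = Rz(yaw) Ry(pitch) Rx(roll)).
In Python, from station import r gives the robot as it stands. The module is installed in compiled form; this text tells all that it offers. Calls block until the motion is done:
- r.reach(position, orientation): joint-space move of the TCP to a pose.
- r.servo_line(position, rotation=None, speed=0.15): straight line of the TCP; rotation=None keeps the orientation; speed is the mean speed in m/s.
- r.move_joints(angles): joint-space move.
- r.let_go() and r.grab(squeeze=None): open the fingers fully, or close them until they stop; squeeze is the grip in N (None keeps the last).
- r.wait(seconds).
- r.inverse_kinematics(position, orientation): joint angles nearest the present ones, or None.
- r.sense(): the state.
- r.snapshot(name): name is "scene" or "top" or "wrist"; returns a dict with "frame" (420x560x3 uint8, red, green, blue), "fx", "fy", "cx", "cy" (pixels), "R" (3x3) and "t" (3): a world point X has camera coordinates R X + t. Camera axes: x right, y down, z forward; pixel columns grow to the right and rows downward; lengths in m; the calibration is good to about 2 mm. A picture is of the moment at which its call begins. There is no depth.
A pose or a line that the arm cannot do raises r.IKError and nothing moves.
- r.hand_in(): hands the job in; it is judged then, once.
The state is a dict: "clock": time; "joints": joint angles; "joint_vel": joint speeds; "joint_torque": joint torques, N m; "tcp_pos": TCP position; "orientation": TCP orientation; "contact_force": force on the tool from outside, world axes, zero at the start; "torque": the same for the moment, N m; "opening": finger opening in m; "gripper_force": force on a finger pad.
Only numpy, scipy, OpenCV 4.12 (cv2) and the standard library are available. Lean on these libraries where they do the work, as an engineer would, in place of code of your own. Each camera call takes 0.05 s, during which the arm holds its last target. There are 200 camera calls.

### The job

Set the silver seat clamp flat on the blue vise's bed between the jaws, its bolt ears pointing out to either open side, and let go. Then push the capstan's spokes round one after another, clockwise from above and without forcing them, until the jaw holds the seat clamp snugly: the capstan should feel about one and a half times as heavy as when it runs free, and no more, or the thin ring is crushed. Leave the vise gripping, and do not disturb the lamp, the two light mounts or the jar.

Things in the scene. Friction and masses are not known exactly. Their poses are not given: they have to be found in the camera images.
- vise: Blue rack vise, bolted down. Origin: on the shelf under the middle of its 110 (x) x 330 (y) x 30 mm base; z up; y runs from the capstan end (-y) to the jaw end (+y); its open sides are +x and -x. Base top (the bed) at z 30 mm. Capstan axis vertical at x 0, y -100 mm, on a gearbox 76 mm square, 65 mm high. Keep pushes on the vise, its jaw and spokes under 30 N.
- guard_edge (a point): Middle of the yellow edge of the clear sheet guard on the vise, at x 0, y -90, z 120 mm (its top) in the vise frame; axes as vise. The guard roofs x -110 to 110, y -90 to +5 mm, over the half of the capstan facing the jaws: spokes can be reached from above only at y below -90 mm, in the half turn from the +x side round by -y to the -x side, and no spoke can be followed all round.
- bed_spot (a point): Point on the bed at vise x 0, y 70, z 30 mm: a good place for the seat clamp's centre. Axes as vise. Free gap at the start at least y 40 to 100 mm. The fixed jaw is a grey steel block 60 mm wide (x), 30 long, top at z 62 mm; its flat face, looking to -y, is bolted anywhere from y 100 to 110 mm and not measured: find it by feel.
- capstan_hub (a point): Centre of the capstan at its spokes' mid height, 100 mm above the shelf; turns with it, x axis along the red-ball spoke. Steel hub 48 mm across, top at 115 mm (24 mm nut to 121). Four level round spokes at right angles, 14 mm thick, out to 85 mm from the axis, with 24 mm balls at 87 mm, one red, three black.
- red_ball (a point): Centre of the red ball, 87 mm from the axis. Feel, while moving (less once stopped): running free takes 0.5 N m (8 N at 62 mm from the axis). Once the seat clamp is squeezed between both jaws the torque rises by 0.012 N m per newton of grip, about 0.1 N m per 0.1 rad (sprung pad, 8 N per mm). Right: 12 to 34 N of grip, 0.64 to 0.91 N m. Past 45 N the ring is crushed.
- capstan (a joint): Angle of the capstan (rad). 0: red-ball spoke along the vise's +x. Grows clockwise seen from above; each radian moves the jaw 12 mm towards the fixed jaw. Starts between 0 and 0.45; range 0 to 5. Stays where it is left, also while gripping rightly. Expect 2 to 3.5 rad of turning in all.
- jaw: Moving jaw with a black sprung rubber pad 56 mm wide (x), top 62 mm above the shelf; slides along the vise's +y when the capstan turns clockwise. Origin: on the bed under the middle of the unpressed pad's face, which looks to +y (at vise y = 34 mm + 12 mm x capstan angle); axes as vise.
- seat_clamp: Silver aluminium seat clamp lying flat: a ring 38 mm outside, 31 mm inside, 16 mm high, with bolt ears 14 mm wide (y) and 14 mm high reaching to 30 mm from the ring's centre along +x, a 24 mm bolt through them along y. Origin: centre of the ring's underside; z up. It can be held along its x, over the ears and the far side of the ring: 49 mm wide, middle at x +5.5 mm. Mass 40 to 85 g.
- rear_lamp: Red and black rear lamp, 34 x 50 x 35 mm, with a small toggle on top (to 50 mm). Origin under its centre. Leave alone.
- mount_a: White plastic light mount, 30 x 26 x 26 mm. Origin under its centre. Leave alone.
- mount_b: Second, equal white plastic light mount. Leave alone.
- jar: Clear glass jar with a screw lid, 70 mm wide, 100 mm high. Origin under its centre. Leave alone.
Things that resemble listed ones, but are neither listed nor needed, are in the scene too. Of the things shaped like the seat_clamp, the silver one is meant.

How it is judged (in metres and radians):
On the way, in this order (a step that is already met when the one before it is completed fails the run):
1. the seat clamp stands flat on the bed between the jaws, ears to an open side, released (x of seat_clamp in the frame of vise between -0.02 and 0.02 m and y of seat_clamp in the frame of vise between 0.04 and 0.1 m and z of seat_clamp in the frame of vise between 0.026 and 0.034 m and angle between seat_clamp's own z axis and vertical below 0.1 rad and angle between the x axis of seat_clamp and the x axis of vise, either way round below 0.35 rad and linear speed of seat_clamp below 0.02 m/s and contact force between the fingers and seat_clamp below 0.1 N), for 0.3 s.
2. the jaw squeezes the seat clamp against the fixed jaw (contact force between jaw and seat_clamp above 12 N), for 0.2 s.
At the end, for the whole second after the job is handed in: The seat clamp lies flat on the bed (tilt under 0.1 rad), its centre within 20 mm of the bed's middle line and between y 40 and 100 mm of the vise, ears within 0.35 rad of the vise's x axis either way round, let go; the jaw grips it with 12 to 34 N and the capstan is at rest (all of step 1 and contact force between jaw and seat_clamp between 12 and 34 N and velocity of joint capstan between -0.03 and 0.03 rad/s); the robot touches nothing.
It fails at once if the ring is crushed: the jaw presses it with more than 45 N (contact force between jaw and seat_clamp above 45 N).
It fails at once if the vise or its spokes are forced: the fingers press on them with more than 30 N (contact force between the fingers and vise above 30 N).
It fails at once if a bystander (rear lamp, light mount or jar) is moved more than 20 mm (distance of any of rear_lamp, mount_a, mount_b, jar from where it was at the start of the episode above 0.02 m).
It also fails if it takes over 70 s, if anything falls off the work surface, if the arm or the gripper's body presses on something with over 40 N, if the wrist force passes 120 N, or if a joint passes its speed limit or range.

## Working session

There is one attempt and no reset: what is moved stays moved. The work goes in short steps, each a Python script; the robot and the scene stay as the last script left them, time stands still between calls to the robot, and variables do not carry over. Pictures are saved under pics/ and viewed, at most 10 in all, crops included, and the job is handed in when it is done.

```bash
mkdir -p pics; cat > h.py <<'E'
import numpy as np, cv2
from station import r
def snap(n,f):
    s=r.snapshot(n); cv2.imwrite('pics/'+f+'.png',s['frame'][:,:,::-1])
    np.savez('pics/'+f,**{k:s[k] for k in('frame','fx','fy','cx','cy','R','t')}); return s
def px2w(f,u,v,z):
    s=np.load('pics/'+f+'.npz'); R,t=s['R'],s['t']
    d=R.T@np.array([(u-s['cx'])/s['fx'],(v-s['cy'])/s['fy'],1]); c=-R.T@t
    return c+d*(z-c[2])/d[2]
def w2px(f,X):
    s=np.load('pics/'+f+'.npz'); p=s['R']@np.array(X)+s['t']
    return np.array([s['fx']*p[0]/p[2]+s['cx'],s['fy']*p[1]/p[2]+s['cy']])
E
python3 - <<'E'
from h import *
for n in('scene','top'):
    s=snap(n,n+'0'); print(n,s['fx'],s['cx'],s['cy'],-s['R'].T@s['t'],s['R'].round(3).tolist())
    cv2.imwrite('pics/%s0b.png'%n,cv2.resize(s['frame'][:,:,::-1],(800,600),interpolation=cv2.INTER_CUBIC))
print(r.sense())
E
```

```text
scene 520.6969205233437 275.4215710297459 214.8514321588282 [ 1.17362777 -0.39343186  1.06031135] [[0.57, 0.821, 0.019], [0.655, -0.44, -0.614], [-0.497, 0.362, -0.789]]
top 385.7710971250826 280.29023040645234 207.53137345306504 [0.38575665 0.01564247 1.26499283] [[0.004, -1.0, -0.003], [-0.991, -0.003, -0.136], [0.136, 0.003, -0.991]]
{'clock': 0.1, 'joints': array([-6.85674480e+01,  5.25809722e+00,  7.05733153e+01,  5.84509912e-04,
        1.04266724e+02, -3.24904295e+00]), 'joint_vel': array([ 0.0932134 , -0.16101074, -0.15597048,  0.03808527,  0.0560388 ,
       -0.03966386]), 'joint_torque': array([ 4.17121919e-03, -4.47857273e+01, -4.07570100e+01,  7.01242732e-02,
        2.84801406e-02, -1.10772655e-04]), 'tcp_pos': array([ 0.25056068, -0.54523601,  0.40364338]), 'orientation': array([-1.79902053e+02, -6.12781319e-03,  2.46817333e+01]), 'contact_force': array([-0.03073919,  0.49776081,  0.99397418]), 'torque': array([-0.00406265, -0.01556419, -0.01930007]), 'gripper_force': 0.0, 'opening': 0.0874911491340731}
```

View pics/top0b.png

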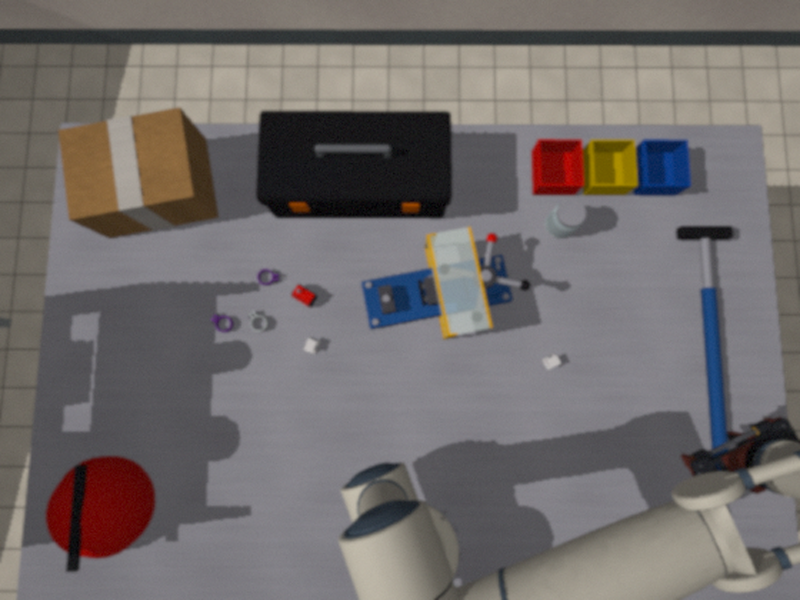

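View pics/scene0b.png

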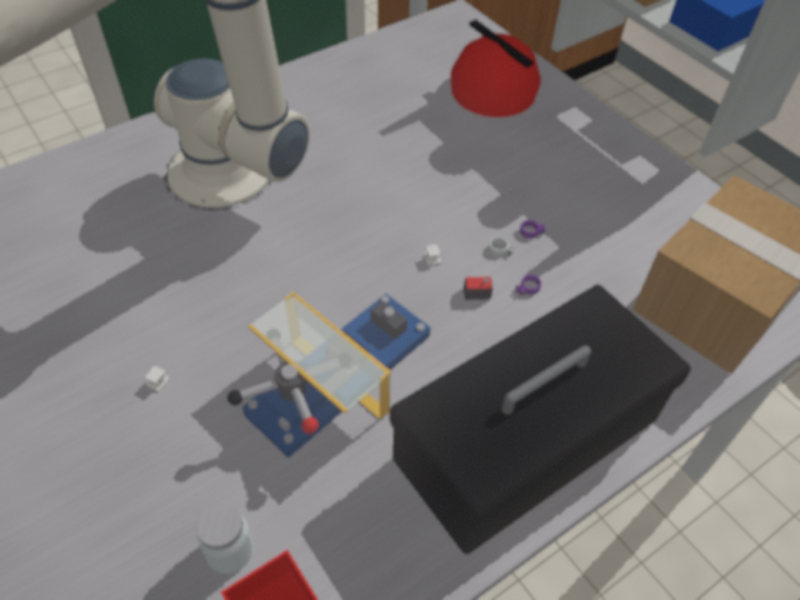

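The top view shows the silver clamp near (258,321), the vise around (437,290) with its jaw end to the left, the red ball at (491,238) and a black ball at (525,285). I'll enlarge both areas.

```bash
python3 - <<'E'
import cv2
a=cv2.imread('pics/top0.png')
A=cv2.resize(a[150:250,240:390],(800,533),interpolation=cv2.INTER_CUBIC) # x5.333
B=cv2.resize(a[175:255,140:240],(750,600),interpolation=cv2.INTER_CUBIC) # x7.5
cv2.imwrite('pics/cA.png',A);cv2.imwrite('pics/cB.png',B)
E
```

```text
(no output)
```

View pics/cA.png

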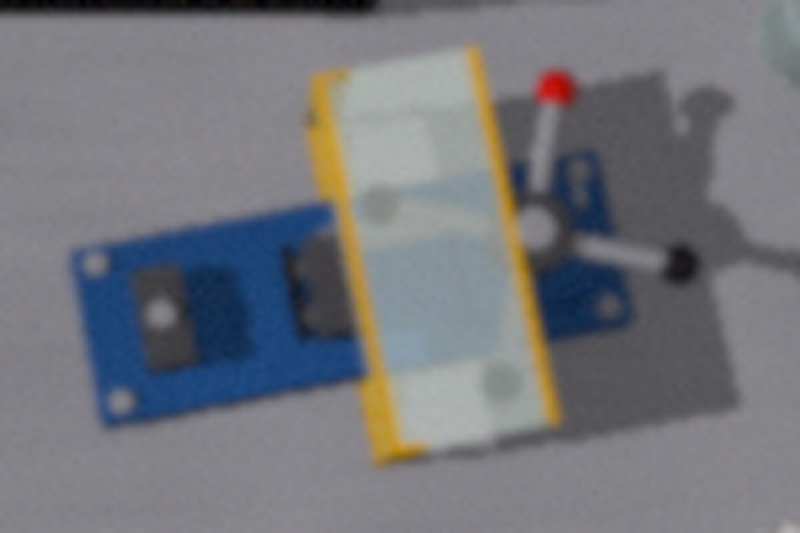

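View pics/cB.png

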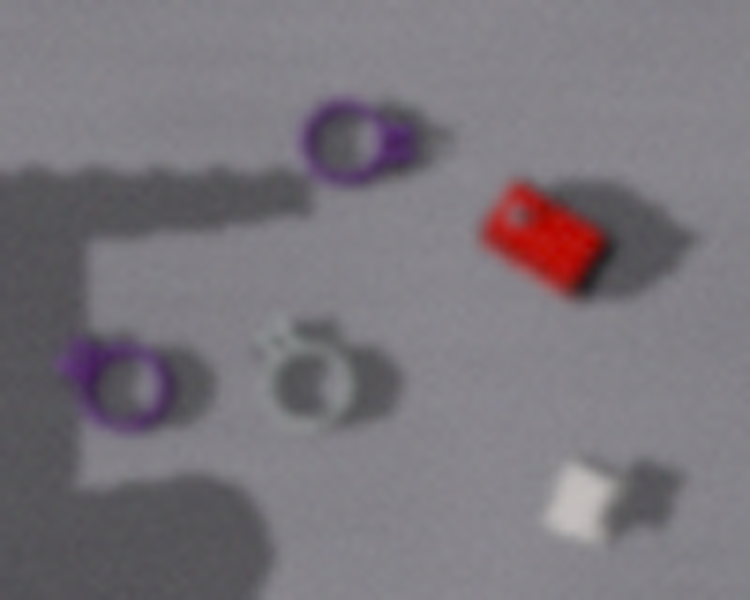

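In crop A the bed corners are at (75,250), (105,425), (597,152) and (632,322), the red ball at (557,88), the black ball at (680,264) and the nut at (540,228). In crop B the clamp's ring centre is at about (313,383), with its ears toward (278,330).

```bash
python3 - <<'E'
from h import *
A=lambda u,v,z: px2w('top0',240+(u+.5)/5.3333-.5,150+(v+.5)/5.3333-.5,z)
B=lambda u,v,z: px2w('top0',140+(u+.5)/7.5-.5,175+(v+.5)/7.5-.5,z)
obs=[(75,250,.03,55,165),(105,425,.03,-55,165),(597,152,.03,55,-165),(632,322,.03,-55,-165),(540,228,.121,0,-100),(475,48,.12,110,-90),(557,424,.12,-110,-90)]
W=np.array([A(*o[:3])[:2] for o in obs]);V=np.array([o[3:] for o in obs])/1000
cv=V.mean(0);cw=W.mean(0);U,S,Vt=np.linalg.svd((V-cv).T@(W-cw));R=Vt.T@np.diag([1,np.linalg.det(Vt.T@U.T)])@U.T
o=cw-R@cv;print('vise',o,np.degrees(np.arctan2(R[1,0],R[0,0])));print(((V@R.T+o-W)*1000).round(1))
hub=o+R@[0,-.1]
for p in((557,88),(680,264)):
    b=A(*p,.1)[:2];d=R.T@(b-hub);print('ball',b,d,np.hypot(*d),'ang(vise, ccw)',np.arctan2(d[1],d[0]))
c=B(313,383,.016);e=B(278,330,.014);print('clamp',c,e,np.degrees(np.arctan2(*(e-c)[1::-1])),np.hypot(*(e-c)[:2]))
print('lamp',B(545,240,.035),'mount',B(580,500,.026))
E
```

```text
vise [ 0.569918   -0.06232772] 11.100212193689634
[[ 0.3  3.9]
 [-1.   2.2]
 [ 2.  -1.2]
 [-1.  -3.4]
 [-0.9  2.1]
 [ 0.7 -2. ]
 [-0.1 -1.6]]
ball [ 0.67622186 -0.17718243] [ 0.08220266 -0.03317221] 0.08864351186664642 ang(vise, ccw) -0.383555932467425
ball [ 0.57310291 -0.2456682 ] [-0.03217241 -0.08052371] 0.08671292992313674 ang(vise, ccw) -1.9509057409843273
clamp [0.49736374 0.34122318 0.016     ] [0.52061549 0.35787759 0.014     ] 35.61269263918852 0.02860093123083621
lamp [0.55759508 0.23893739 0.035     ] mount [0.44671637 0.22249761 0.026     ]
```

```bash
python3 - <<'E'
from h import *
for y in(125.6,-54.4):
    print(y,r.inverse_kinematics([.497,.341,.36],[180,0,y]))
q=min([j for y in(125.6,-54.4) if (j:=r.inverse_kinematics([.497,.341,.36],[180,0,y])) is not None],key=lambda j:abs(j[5]))
r.move_joints(q); r.wait(.3); s=r.sense(); print(s['tcp_pos'],s['orientation'],s['clock'],s['contact_force'])
s=snap('wrist','w1');print(w2px('w1',[.4974,.3412,.016]))
cv2.imwrite('pics/w1b.png',cv2.resize(s['frame'][:,:,::-1],(800,600),interpolation=cv2.INTER_CUBIC))
E
```

```text
125.6 [31.22092659  5.37957531 74.8599307   0.         99.76049399 -4.37907341]
-54.4 None
[0.4971395  0.34080727 0.36001609] [ 1.79996755e+02 -5.33595187e-04  1.25576208e+02] 3.6167 [-0.36908319 -0.51967605 -0.34677607]
[279.30002178 191.57269473]
```

View pics/w1b.png

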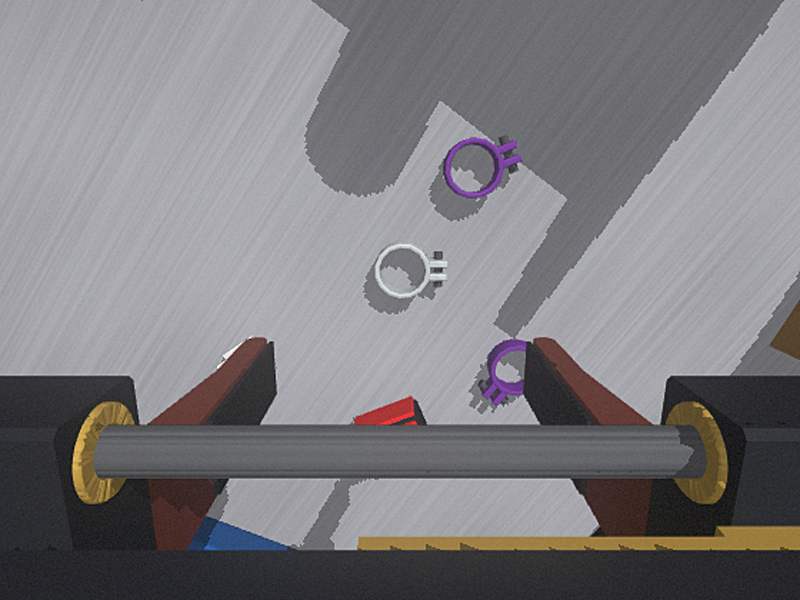

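The clamp's ring centre is at (403,271) and its ear tips at (447,269), so they lie along tool y.

```bash
python3 - <<'E'
from h import *
k=1.42857
c=px2w('w1',403/k,271/k,.016);e=px2w('w1',447/k,269/k,.014)
a=np.arctan2(*(e-c)[1::-1]);print(c,np.degrees(a),np.hypot(*(e-c)[:2]))
g=c[:2]+.0055*np.array([np.cos(a),np.sin(a)]); yaw=np.degrees(a)+90
r.let_go()
r.reach([*g,.25],[180,0,yaw]); r.servo_line([*g,.1845],speed=.08)
print(r.sense()['contact_force'])
r.grab(12); s=r.sense();print(s['opening'],s['gripper_force'],s['tcp_pos'],s['clock'])
r.servo_line([*g,.34],speed=.15); r.wait(.2); s=r.sense();print(s['opening'],s['gripper_force'])
np.save('grasp.npy',[*c[:2],a,*g])
s=snap('wrist','w2');cv2.imwrite('pics/w2b.png',s['frame'][:,:,::-1])
E
```

```text
[0.49851821 0.34423864 0.016     ] 37.44655254685666 0.02962058730914308
[0.35035227 0.05862315 1.06580679]
0.048227481521291186 11.999913565814495 [0.50285315 0.34758523 0.18452691] 6.0583
0.048195777492954686 11.999829362612218
```

View pics/w2b.png

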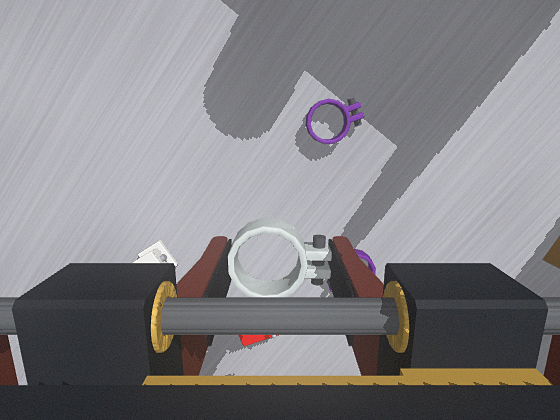

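The clamp is held level between the fingers (ring near pixel (268,258)). Next I place it.

```bash
cat >> h.py <<'E'
VO=np.array([0.569918,-0.06232772]);VA=np.radians(11.1)
VR=np.array([[np.cos(VA),-np.sin(VA)],[np.sin(VA),np.cos(VA)]])
v2w=lambda x,y:VO+VR@np.array([x,y])
E
python3 - <<'E'
from h import *
g=v2w(.0055,.070);yaw=101.1
r.reach([*g,.34],[180,0,yaw]); r.servo_line([*g,.222],speed=.1);r.wait(.1)
f0=r.sense()['contact_force'];print(f0)
z=.222
while z>.2125:
    z-=.001; r.servo_line([*g,z],speed=.03); f=r.sense()['contact_force']-f0
    if f[2]>3: break
print(z,f); r.let_go(); r.wait(.3)
r.servo_line([*g,.36],speed=.15);print(r.sense()['clock'],r.sense()['contact_force'])
r.reach([*v2w(0,.0),.40],[180,0,yaw])
s=snap('wrist','w3');print([w2px('w3',[*v2w(x,y),.03]).round() for x,y in((0,.07),(0,.1),(.055,.165))])
cv2.imwrite('pics/w3b.png',cv2.resize(s['frame'][:,:,::-1],(800,600),interpolation=cv2.INTER_CUBIC))
E
```

```text
[-0.16135383  0.18742801 -0.14637492]
0.213 [-3.84345787  0.15479394  7.98624914]
14.6833 [ 0.54861732 -0.63755772 -0.72072094]
[array([279., 116.]), array([278.,  84.]), array([338.,   8.])]
```

View pics/w3b.png

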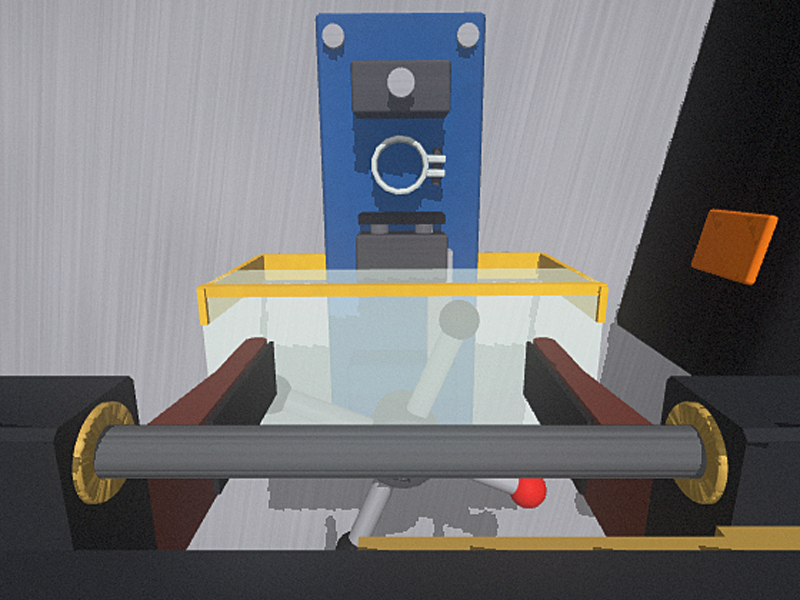

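The clamp sits flat on the bed at (400,165), between the pad at (402,217) and the fixed jaw at (400,88), with its ears toward +x. The red ball is at (530,491). I start with the black spoke, because the red one is still too close to the guard.

```bash
cat >> h.py <<'E'
HUB=v2w(0,-.1); RAD=.058
def pose(th,gap,z):  # spoke at clockwise angle th; poker trailing face gap behind its flank
    d=np.array([np.cos(-th),np.sin(-th)]);n=np.array([-d[1],d[0]])
    p=HUB+VR@(RAD*d+(.017+gap)*n)
    return [*p,z],[180,0,101.1-np.degrees(th)]
def M():
    s=r.sense();F=s['contact_force']-F0;q=s['tcp_pos'][:2]-HUB
    a=q[0]*F[1]-q[1]*F[0]; th=s['torque'][2]-T0
    rel=VR.T@q
    ang=-np.arctan2(rel[1],rel[0])+np.arcsin(.017/np.hypot(*rel))
    return dict(t=s['clock'],F=F,m=-a,mt=-(a+th),ang=ang,fn=np.hypot(*F[:2]))
F0=np.zeros(3);T0=0
def zero():
    global F0,T0
    s=r.sense();F0=s['contact_force'].copy();T0=s['torque'][2]
def push(th,sp):
    p,o=pose(th,0,.271); r.servo_line(p,o,speed=sp); d=M()
    print('%.3f t%.2f ang %.3f m %.3f mt %.3f F %s'%(th,d['t'],d['ang'],d['m'],d['mt'],d['F'].round(1)),flush=True); return d
E
python3 - <<'E'
from h import *
import h
b=px2w('w3',530/1.42857,491/1.42857,.1)[:2];d=VR.T@(b-HUB);th=-np.arctan2(d[1],d[0]);print('red',d,np.hypot(*d),th)
th=(th+.383)/2; tb=th+np.pi/2
for a in (tb,2.75): print(r.inverse_kinematics(*pose(a,0,.271)))
r.grab(10)
p,o=pose(tb,.008,.34); r.reach(p,o); p,o=pose(tb,.008,.271); r.servo_line(p,o,speed=.1); r.wait(.2)
h.zero(); print(r.sense()['opening'],h.F0)
p=tb-.1
while p<2.75:
    p+=.06; 
    if push(p,.03)['fn']>20: print('stop');break
E
```

```text
red [ 0.08520551 -0.03475448] 0.09202094200309721 0.3872896124625951
[-2.34228158e+01  1.12929856e+01  7.74108755e+01 -2.54444375e-14
  9.12961390e+01  7.75443561e+01]
[-2.39032449e+01  4.18455536e+00  8.51556967e+01 -2.54444375e-14
  9.06597480e+01  1.22560149e+02]
0.0006523346650326169 [-0.40416242 -0.091396   -0.10873052]
1.916 t19.39 ang 1.916 m 0.017 mt 0.048 F [-0.2 -0.4 -0.8]
1.976 t19.67 ang 1.964 m -0.328 mt -0.319 F [ 5.5 -0.2 -1.9]
2.036 t19.94 ang 2.022 m -0.423 mt -0.447 F [ 7.  -0.8 -1.5]
2.096 t20.22 ang 2.082 m -0.440 mt -0.459 F [ 7.3  0.5 -1.9]
2.156 t20.49 ang 2.142 m -0.399 mt -0.360 F [ 6.6 -0.7 -2.3]
2.216 t20.77 ang 2.203 m -0.294 mt -0.260 F [ 4.7 -1.1 -3. ]
2.276 t21.04 ang 2.263 m -0.352 mt -0.354 F [ 5.8 -0.6 -2.8]
2.336 t21.32 ang 2.323 m -0.373 mt -0.400 F [ 6.  -1.4 -2.8]
2.396 t21.59 ang 2.383 m -0.402 mt -0.360 F [ 6.4 -1.9 -3.1]
2.456 t21.87 ang 2.443 m -0.426 mt -0.447 F [ 6.9 -1.7 -2. ]
2.516 t22.14 ang 2.503 m -0.384 mt -0.422 F [ 5.6 -3.  -2.3]
2.576 t22.42 ang 2.563 m -0.375 mt -0.438 F [ 5.7 -2.5 -2.3]
2.636 t22.69 ang 2.623 m -0.356 mt -0.304 F [ 5.1 -2.9 -3. ]
2.696 t22.97 ang 2.683 m -0.423 mt -0.428 F [ 5.6 -4.3 -1.8]
2.756 t23.24 ang 2.742 m -0.381 mt -0.416 F [ 5.7 -3.  -2.7]
```

```bash
python3 - <<'E'
from h import *
import h
th=2.742-np.pi/2
for p,o in (pose(2.742,.008,.271),pose(2.742,.008,.34)): r.servo_line(p,o,speed=.12)
p,o=pose(th,.009,.34); r.reach(p,o); p,o=pose(th,.009,.271); r.servo_line(p,o,speed=.1); r.wait(.2); h.zero(); print(h.F0)
p=th-.06; ms=[]
while p<3.1:
    p+=.06 if p<2.2 else .03
    try: d=push(p,.03)
    except r.IKError: print('IK');break
    ms.append(d['m'])
    if d['fn']>16 or (p>1.5 and np.mean(ms[-3:])<-.53): print('stop');break
E
```

```text
[-0.17137373  0.36285596  0.45955034]
1.171 t27.04 ang 1.159 m -0.344 mt -0.300 F [ 6.9  1.7 -1.6]
1.231 t27.32 ang 1.215 m -0.397 mt -0.349 F [ 7.   2.5 -1.4]
1.291 t27.59 ang 1.276 m -0.368 mt -0.363 F [ 6.3  2.2 -1.9]
1.351 t27.87 ang 1.336 m -0.413 mt -0.386 F [ 7.2  2.1 -2.5]
1.411 t28.14 ang 1.396 m -0.400 mt -0.374 F [ 7.1  1.6 -1.8]
1.471 t28.42 ang 1.457 m -0.453 mt -0.389 F [ 7.2  2.8 -1.8]
1.531 t28.69 ang 1.517 m -0.385 mt -0.333 F [ 5.6  3.1 -1.6]
1.591 t28.97 ang 1.578 m -0.444 mt -0.348 F [ 7.   2.5 -1.2]
1.651 t29.24 ang 1.639 m -0.413 mt -0.353 F [ 6.6  2.  -2. ]
1.711 t29.52 ang 1.699 m -0.409 mt -0.336 F [ 6.5  2.1 -0.8]
1.771 t29.79 ang 1.760 m -0.486 mt -0.409 F [ 7.8  2.2 -2.7]
1.831 t30.07 ang 1.820 m -0.464 mt -0.417 F [ 7.4  2.4 -2.5]
1.891 t30.34 ang 1.880 m -0.464 mt -0.414 F [ 7.4  2.4 -1.9]
1.951 t30.62 ang 1.941 m -0.455 mt -0.369 F [ 7.4  2.4 -2.3]
2.011 t30.89 ang 2.001 m -0.415 mt -0.363 F [ 6.8  2.5 -2.6]
2.071 t31.17 ang 2.062 m -0.445 mt -0.380 F [ 7.4  1.4 -2.7]
2.131 t31.44 ang 2.122 m -0.416 mt -0.414 F [ 7.   0.8 -2.2]
2.191 t31.72 ang 2.182 m 
[... 255 characters left out ...]
0.433 F [ 8.7 -0.  -2.6]
2.371 t32.99 ang 2.360 m -0.454 mt -0.456 F [ 7.7 -0.6 -2.4]
2.401 t33.24 ang 2.390 m -0.514 mt -0.529 F [ 8.5 -1.6 -2.3]
2.431 t33.49 ang 2.420 m -0.451 mt -0.448 F [ 7.5 -1.5 -3.2]
2.461 t33.74 ang 2.449 m -0.521 mt -0.463 F [ 8.5 -2.1 -3.3]
2.491 t33.99 ang 2.479 m -0.481 mt -0.476 F [ 8.4 -0.7 -3. ]
2.521 t34.24 ang 2.509 m -0.431 mt -0.435 F [ 7.1 -1.7 -2.2]
2.551 t34.49 ang 2.538 m -0.468 mt -0.463 F [ 7.8 -1.9 -4.2]
2.581 t34.74 ang 2.566 m -0.489 mt -0.438 F [ 8.2 -1.9 -4.2]
2.611 t34.99 ang 2.595 m -0.550 mt -0.511 F [ 8.4 -3.7 -3.3]
2.641 t35.24 ang 2.623 m -0.526 mt -0.546 F [ 8.1 -3.4 -4.1]
2.671 t35.49 ang 2.652 m -0.640 mt -0.624 F [ 9.6 -4.7 -4.4]
stop
```

```bash
python3 - <<'E'
from h import *
import h
h.F0=np.array([-0.17137373,0.36285596,0.45955034])
for p in (2.70,2.73,2.76): push(p,.03)
E
```

```text
2.700 t35.74 ang 2.679 m -0.654 mt -0.664 F [ 9.7 -4.9 -4.5]
2.730 t35.99 ang 2.708 m -0.660 mt -0.589 F [ 9.9 -5.  -4.6]
2.760 t36.24 ang 2.736 m -0.641 mt -0.654 F [ 9.4 -5.2 -4.8]
```

Torque is about 1.4 times the free value, and the lag puts first contact near 2.52 rad. One more small step, then I retreat and check.

```bash
python3 - <<'E'
from h import *
import h
h.F0=np.array([-0.17137373,0.36285596,0.45955034])
th=push(2.785,.03)['ang']
for p,o in (pose(th,.010,.271),pose(th,.010,.38)): r.servo_line(p,o,speed=.1)
r.reach([*v2w(0,.0),.42],[180,0,101.1]); r.wait(.2)
s=snap('wrist','w4'); print(r.sense()['clock'],r.sense()['contact_force'])
cv2.imwrite('pics/w4b.png',cv2.resize(s['frame'][:,:,::-1],(800,600),interpolation=cv2.INTER_CUBIC))
E
```

```text
2.785 t36.49 ang 2.759 m -0.693 mt -0.686 F [ 9.4 -6.6 -4.9]
40.3917 [ 0.63184102 -0.2413133  -0.68284628]
```

View pics/w4b.png

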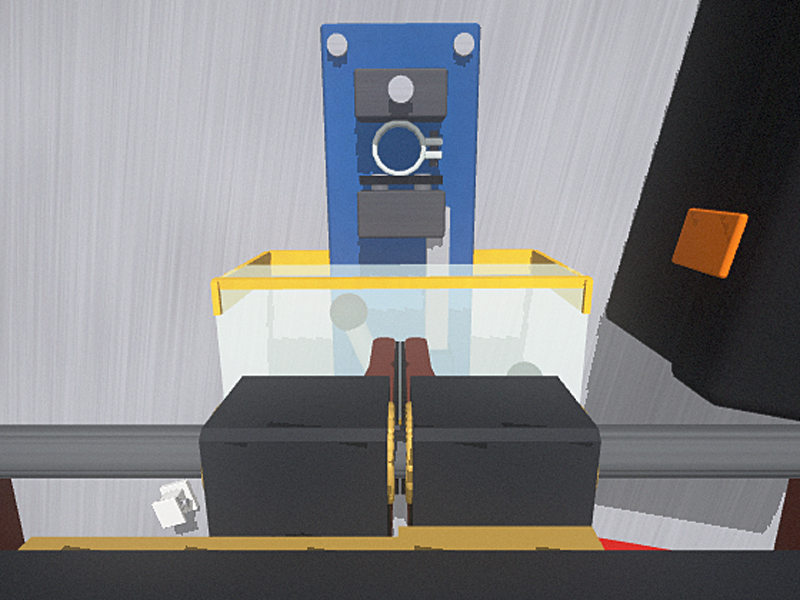

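The ring at (400,148) is held flat between the pad at y≈180 and the fixed jaw at y≈118. The torque is about 1.5 times the free value.

```bash
python3 -c "
from station import r
print(r.hand_in())"
```

```text
the job is handed in; nothing more can be done
None
```

I placed the silver seat clamp flat on the vise bed with its ears to the +x open side, gripped it at about 1.5 times the free-running torque (an estimated 19–25 N), and handed the job in at about 40 s; the hand-in call returned no verdict.

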